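# Open the change-part case and set out the blue stamp

## Task

Open the change-part case: raise the front of its sliding lid over the red end lip, slide the lid out of its grooves, and lay it flat on the green mat, knob up. Then take the stamp with the blue grip out of the case and set it down gently, flat in the pocket of the setting cradle. Leave the yellow stamp in the case and do not disturb the other things on the bench.

Things in the scene. Friction and masses are not known exactly. Their poses are not given: they have to be found in the camera images.
- case: (All lengths in mm.) Fixed aluminium case, outer box x -85 to 83, y -65 to 65, 76 high; origin on the bench under the middle of the interior, z up. The lid leaves at the -x end. Inside: 152 (x) x 102 (y), floor at z 6, low divider (4 thick, top z 16) across the middle; one stamp in each half.
- case_lip (a point): Middle of the top of the case's red end wall: (-81, 0, 61) in the case's frame, same axes. The wall spans x -85 to -77 and the full width. Its top is 5 above the ledges (z 56) that carry the lid's underside, so it blocks the lid until the lid's front is raised more than 5.
- case_flange (a point): Middle between the front ends of the two dark flanges over the rear of the grooves: (-20, 0, 71) in the case's frame. They run from x -20 to 83, z 71 to 76, leaving a gap 98 wide between them. Grooves 114 wide; the 6 thick lid has 9 of play in height: raise it 6 to 8 if kept level, then slide to -x. It can be lifted away once its tail is past x -20.
- lid: Loose white sliding lid, 148 (x) x 110 (y) x 6, about 0.2 kg, orange stripe at its front (-x) end, black block knob 24 (x) x 18 (y), z 6 to 38, centred at x -45, y 0. Origin: middle of its underside; z up; slides out to -x. Starts shut in the case at (-1, 0, 56) in the case's frame, same axes.
- lid_knob (a point): Middle of the top face of the lid's black knob: at (-45, 0, 38) in the lid's frame.
- lid_nose (a point): Middle of the lid's lower front edge: (-74, 0, 0) in the lid's frame.
- lid_tail (a point): Middle of the lid's lower rear edge: (74, 0, 0) in the lid's frame.
- stamp_blue: Loose steel forming stamp with a blue grip, about 0.28 kg: plate 60 (x) x 80 (y) x 14, on it a neck, then a blue bar grip 40 (x) x 16 (y) from z 22 to z 44, centred. Origin: middle of the underside; z up. It begins in either half of the closed case (its origin 38 from the case's origin along the case's x), standing on the inner floor, axes parallel to the case's.
- stamp_yellow: The same stamp with a yellow grip, in the other half of the case. It stays there.
- mat: Fixed green mat, 200 (x) x 150 (y) x 4. Origin: middle of its underside.
- mat_top (a point): Middle of the mat's top face, 4 above the bench.
- cradle: Fixed setting cradle: aluminium base 104 (x) x 124 (y) x 10 with a dark rim 8 high (top z 18) round a shallow pocket 68 (x) x 88 (y), 4 wider than a stamp's plate on every side. Origin: middle of its underside. The stamp's x lies along the cradle's x, either way round.
- cradle_pocket (a point): Middle of the pocket's floor, 10 above the bench; same axes as the cradle.
- bottle: Bystander: green round bottle with a pale label, 56 mm wide, 140 mm tall, blue cap. Origin: its underside (middle).
- jar: Bystander: round jar, 64 mm wide, 80 mm tall. Origin: its underside (middle).
- cup: Bystander: steel cup, 72 mm wide, 80 mm tall. Origin: its underside (middle).
- wrench: Bystander: steel wrench lying flat. Origin: its underside.
- screwdriver: Bystander: screwdriver lying flat. Origin: its underside.
- handwheel: Bystander: spare black round knob with a stem standing up, 48 mm wide, 50 mm tall. Origin: its underside (middle).
- gauge: Bystander: brass gauge block 50 x 30 x 30. Origin: its underside (middle).
Mind the look-alikes: they are no part of the job. What is shaped like the mat but brown is not meant.

How it is judged (in metres and radians):
On the way, in this order (a step that is already met when the one before it is completed fails the run):
1. the lid's front edge is raised above the lip while the lid is still in its grooves (z of lid_nose in the frame of case above 0.0605 m and x of lid_tail in the frame of case above -0.015 m), for 0.1 s.
2. the lid is drawn out past the end lip (x of lid_tail in the frame of case below -0.08 m), for 0.1 s.
3. the lid is laid flat on the mat while the blue stamp still stands in the case (horizontal distance between lid and mat_top below 0.075 m and z of lid in the frame of mat_top below 0.004 m and angle between lid's own z axis and vertical below 0.05 rad and z of stamp_blue in the frame of case below 0.012 m and horizontal distance between stamp_blue and case below 0.07 m), for 0.2 s.
At the end, for the whole second after the job is handed in: Lid at rest flat on the mat, knob up (within 4 mm of its top, tilt < 0.05 rad, centres within 75 mm); blue stamp at rest flat on the pocket floor (within 3 mm, centres within 9 mm, tilt < 0.05 rad, turned < 0.17 rad from the pocket); yellow stamp standing on the case floor (horizontal distance between lid and mat_top below 0.075 m and z of lid in the frame of mat_top between -0.004 and 0.004 m and angle between each of lid, stamp_blue's own z axis and vertical below 0.05 rad and linear speed of each of lid, stamp_blue below 0.02 m/s and horizontal distance between stamp_blue and cradle_pocket below 0.009 m and z of stamp_blue in the frame of cradle_pocket below 0.003 m and angle between the x axis of stamp_blue and the x axis of cradle, either way round below 0.17 rad and horizontal distance between stamp_yellow and case below 0.07 m and z of stamp_yellow in the frame of case below 0.012 m); the robot touches nothing.
It fails at once if the yellow stamp is lifted out of its place (z of stamp_yellow in the frame of case above 0.03 m).
It fails at once if the blue stamp is dropped into the cradle (over 0.4 m/s just above the pocket) (horizontal distance between stamp_blue and cradle_pocket below 0.06 m and z of stamp_blue in the frame of cradle_pocket below 0.03 m and linear speed of stamp_blue above 0.4 m/s).
It fails at once if a bystander is moved by more than 30 mm or an upright one is tipped over (distance of any of bottle, jar, cup, wrench, screwdriver, handwheel, gauge from where it was at the start of the episode above 0.03 m or angle between any of bottle, jar, cup, handwheel's own z axis and vertical above 0.5 rad).
It also fails if it takes over 62 s, if anything falls off the work surface, if the arm or the gripper's body presses on something with over 40 N, if the wrist force passes 120 N, or if a joint passes its speed limit or range.

## Robot

A 6-joint arm with a two-finger parallel gripper is mounted at the origin on the work surface. World frame = base frame: x ahead of the robot, y to its left, z up, the work surface at z = 0. Lengths are in m, angles in degrees, forces in N, time in s.
With the tool pointing down it reaches from about 0.35 to 1 m from the base axis. Payload 7.1 kg.
Tool frame: the origin (TCP) lies on the centre line of the jaws, within the pads' length; the fingertips stand 19 mm ahead of it and the grasp point (between the pads) is the TCP; z points along the fingers, y is the direction in which the jaws open and shut (so a half turn about z gives the same grasp; the last joint's range is limited). The gripper opens to 85 mm and grips with 20 to 120 N. Pads are 22 mm wide; open, the fingers measure 114 mm over their backs; the gripper's body (76 mm by 85 mm) begins 54 mm behind the grasp point. The pads swing forward as they close: fully open they stand 13 mm farther back than shut.
Start: joints at [-75.86, 24.242, 93.386, -0, 62.372, -1.089], TCP at [0.164, -0.603, 0.25] pointing down, gripper open.
Joint ranges: [-172.04, 172.04], [-51.8, 120.97], [4.93, 147.93], [-75.15, 255.16], [6.16, 154.13], [-145.62, 145.62]. Speed limits (degrees/s): [136.94, 136.94, 172.46, 180, 180, 180].

## Interface

Orientations are given as [roll, pitch, yaw] about the fixed x, y, z axes, in that order (R = Rz(yaw) Ry(pitch) Rx(roll)).
In Python, from rig import manip, get_image, get_calibration gives the robot as it stands.
- The arm moves only by the tool apply_moves, never from a script. Its argument "series" is a list that holds one entry, the list of rows, each a list of 7 numbers: the shift along the tool's x, y, z normalised to -1 to 1, where 1 is 200 mm, then the turn, a rotation vector about the tool's x, y, z normalised to -1 to 1, where 1 is 60 degrees, then the closure, from 0 (fully open) to 1 (shut). A call has exactly 10 rows; each row shifts and turns the commanded pose from where the row before left it, along the tool's axes as they then stand; what a row does not reach is not made up. A row lasts 1/12 s, in which the tool goes at most 41.7 mm and 7.16 degrees, less where a joint would pass 70% of its speed; a pose out of reach is approached as far as the arm can. A call with a number of a shift or a turn outside -1 to 1 is refused whole. A call with a gripper value outside its range is refused whole. The fingers move at their own pace and stop on an object; "grip_force" is the grip in N (left out, the last holds). Time passes only in rows, so rows that do not move let the fingers close, or fill a call up. It gives the time, the measured TCP pose, the force and the opening at its end, in the units of the state.
- manip.get_obs(): the state, without advancing time (a new reading comes with each control period).
- get_image(name): name is "scene" or "top"; returns the picture (420x560x3 uint8, red, green, blue); there is no depth.
- get_calibration(name): a dict with "camera_matrix" (3x3 intrinsics, pixels), "T" (4x4, takes a point from camera to world coordinates). Camera axes: x right, y down, z forward; pixel columns grow to the right and rows downward; lengths in m; the calibration is good to about 2 mm. A picture is of the moment at which its call begins. get_calibration takes no time and is no camera call.
- manip.close_job(): hands the job in, once; it reports no verdict.
The state is a dict: "time_s": time; "qpos": joint angles; "joint_vel": joint speeds; "joint_torque": joint torques, N m; "ee_pos": TCP position; "eef_rot": TCP orientation; "force": force on the tool from outside, world axes, zero at the start; "ft_torque": the same for the moment, N m; "gripper_width": finger opening in m.
Only numpy, scipy, OpenCV 4.12 (cv2) and the standard library are available. Lean on these libraries where they do the work, as an engineer would, in place of code of your own. Each camera call takes 0.05 s, during which the arm holds its last target.

## Working session

There is one attempt and no reset: what is moved stays moved. The work goes in short steps, Python scripts to look and compute and a tool call to move; the robot and the scene stay as the last step left them, time stands still between calls to the robot, and variables do not carry over. Pictures are saved under pics/ and viewed, and the job is handed in when it is done.

Besides the shell and the picture viewer there is one more tool, called after "Call:" as a command line: name --argument value ..., lists and objects as JSON in quotes. apply_moves: Moves the arm, as the interface text tells. Scaled input: -1 to 1 covers 200 mm each way for a shift and 60 degrees each way for a turn. Its arguments: {"type":"object","properties":{"series":{"type":"array","items":{"type":"array","items":{"type":"array","items":{"type":"number","minimum":-1,"maximum":1}}}},"grip_force":{"type":"number"}},"required":["series"]}

```bash
ls; mkdir -p pics
python3 - <<'E'
from rig import manip,get_image,get_calibration
import cv2
for n in("scene","top"):
    im=get_image(n); cv2.imwrite(f"pics/{n}0.png",im[:,:,::-1])
    c=get_calibration(n); print(n,c["camera_matrix"],c["T"])
print(manip.get_obs())
E
```

```text
pics
scene [[489.71000191   0.         281.68899962]
 [  0.         489.71000191 207.92597113]
 [  0.           0.           1.        ]] [[-0.09776471  0.80457993 -0.58574158  1.26470358]
 [ 0.99506729  0.06907543 -0.07120164  0.05675844]
 [-0.01682706 -0.58981329 -0.80736431  1.16795397]
 [ 0.          0.          0.          1.        ]]
top [[411.88649764   0.         285.52093672]
 [  0.         411.88649764 209.36695345]
 [  0.           0.           1.        ]] [[ 9.08499189e-04 -9.88440318e-01  1.51607757e-01  3.25203661e-01]
 [-9.99625899e-01  3.24663353e-03  2.71573359e-02 -4.36318683e-02]
 [-2.73356206e-02 -1.51575713e-01 -9.88067592e-01  1.05962731e+00]
 [ 0.00000000e+00  0.00000000e+00  0.00000000e+00  1.00000000e+00]]
{'time_s': 0.1, 'qpos': array([-7.58585506e+01,  2.42794646e+01,  9.34274330e+01,  1.00709860e-03,
        6.23701995e+01, -1.08495984e+00]), 'joint_vel': array([-0.07925258, -0.11783204, -0.19416125,  0.04899035, -0.01076992,
       -0.00989091]), 'joint_torque': array([-8.88801951e-04, -5.58428156e+01, -2.82443172e+01, -9.19868717e-05,
        3.07855211e-03,  4.15933656e-06]), 'ee_pos': array([ 0.16410151, -0.60259566,  0.2496272 ]), 'eef_rot': array([-1.79922934e+02, -2.35129334e-03,  1.52259400e+01]), 'force': array([ 0.44353439, -0.33117705, -0.17750863]), 'ft_torque': array([-0.06937618,  0.00783328,  0.01062522]), 'gripper_width': 0.08548706599191745}
```

View pics/scene0.png

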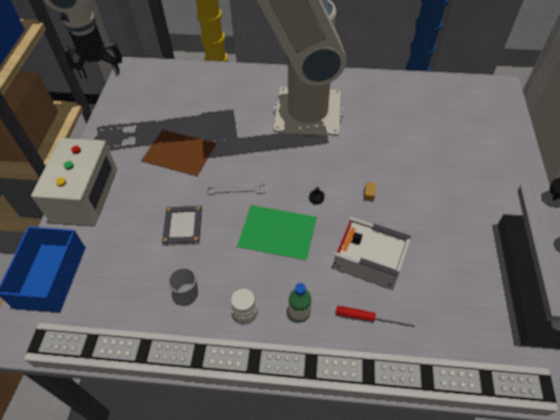

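View pics/top0.png

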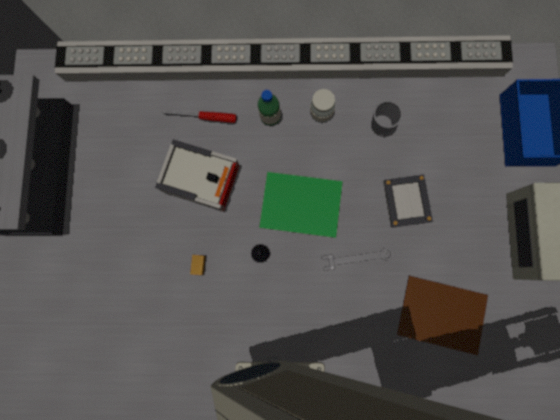

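The top view shows the case at (198,176) with its red lip on the right at (228,185). The green mat is at (301,205), and the brown look-alike at (443,315) is not meant. The cradle is at (408,201) and the black handwheel at (260,253), while the lid's knob is at (212,178) beside the orange stripe. I'll enlarge these before measuring.

Run:
```python
import cv2,numpy as np
t=cv2.imread("pics/top0.png")
a=cv2.resize(t[130:220,145:250],None,fx=6,fy=6,interpolation=cv2.INTER_CUBIC)
cv2.imwrite("pics/c1.png",np.clip(a*1.3,0,255).astype(np.uint8))
a=cv2.resize(t[165:245,250:440],None,fx=4,fy=4,interpolation=cv2.INTER_CUBIC)
cv2.imwrite("pics/c2.png",np.clip(a*1.3,0,255).astype(np.uint8))
s=cv2.imread("pics/scene0.png")
a=cv2.resize(s[205:295,320:425],None,fx=6,fy=6,interpolation=cv2.INTER_CUBIC)
cv2.imwrite("pics/c3.png",np.clip(a*1.3,0,255).astype(np.uint8))
```

```text
(no output)
```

View pics/c1.png

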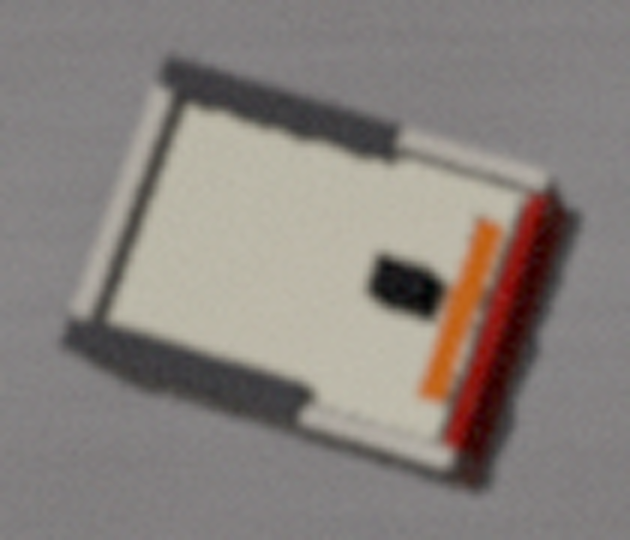

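View pics/c2.png

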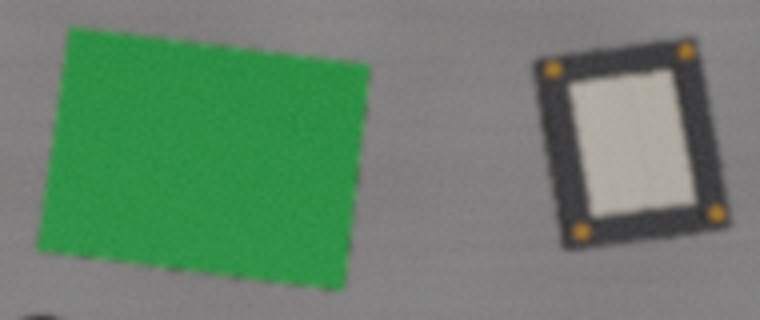

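View pics/c3.png

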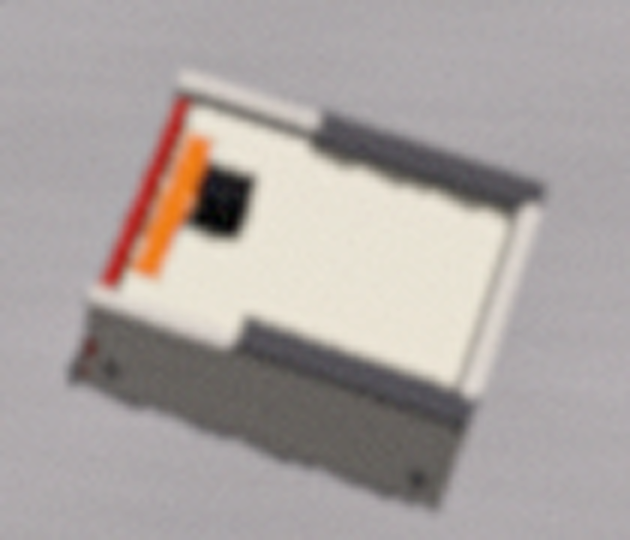

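```bash
cat > h.py <<'E'
import numpy as np,cv2
from scipy.optimize import least_squares
from rig import get_calibration
cal={n:get_calibration(n) for n in("scene","top")}
def proj(n,P):
    c=cal[n];T=np.linalg.inv(c["T"]);P=np.atleast_2d(P)
    q=P@T[:3,:3].T+T[:3,3];q=q@c["camera_matrix"].T;return q[:,:2]/q[:,2:]
def place(p,L,z0=0):  # p=x,y,yaw(rad)
    L=np.atleast_2d(np.array(L,float))/1000;c,s=np.cos(p[2]),np.sin(p[2])
    return np.c_[p[0]+c*L[:,0]-s*L[:,1],p[1]+s*L[:,0]+c*L[:,1],L[:,2]+z0]
def fit(p0,obs,z0=0):
    # obs: list of (cam, local mm pt, px)
    def r(p): return np.concatenate([(proj(n,place(p,[l],z0))-np.array(u)).ravel() for n,l,u in obs])
    s=least_squares(r,p0,loss="soft_l1"); return s.x,r(s.x).reshape(-1,2)
def crop(n,im,x0,y0,x1,y1,f,lines,name):
    a=cv2.resize(im[y0:y1,x0:x1],None,fx=f,fy=f,interpolation=cv2.INTER_CUBIC)
    for P,col in lines:
        u=((proj(n,P)-[x0,y0]+.5)*f-.5).round().astype(int)
        cv2.polylines(a,[u.reshape(-1,1,2)],False,col,1,cv2.LINE_AA)
    cv2.imwrite(name,a)
def up(u,x0,y0,f): return [(u[0]+.5)/f-.5+x0,(u[1]+.5)/f-.5+y0]
E
cat > fit0.py <<'E'
from h import *
t=lambda u:up(u,145,130,6); s=lambda u:up(u,320,205,6); m=lambda u:up(u,250,165,4)
obs=[("top",(83,-65,76),t((168,60))),("top",(-20,-65,76),t((403,128))),("top",(-20,65,76),t((298,422))),("top",(-20,-49,76),t((390,160))),("top",(-20,49,76),t((312,388))),
("scene",(83,65,76),s((547,185))),("scene",(83,-65,76),s((472,405))),("scene",(-20,65,76),s((322,112))),("scene",(-20,-65,76),s((246,320)))]
pc,r=fit([.5,.15,1.3],obs);print("case",pc,np.degrees(pc[2]));print(r.round(1).tolist())
c=[(70,28),(370,66),(345,290),(38,250)]
# image: right=-y, down=-x ; mat local x 200 long is image horiz
pm,r=fit([.4,-.08,1.5],[("top",(100,-75,4),m(c[0])),("top",(-100,-75,4),m(c[1])),("top",(-100,75,4),m(c[2])),("top",(100,75,4),m(c[3]))]);print("mat",pm,np.degrees(pm[2]),r.round(1).tolist())
c=[(535,62),(695,40),(730,225),(565,248)];d=[(570,85),(672,70),(697,205),(592,217)]
o=[("top",(a*52,b*62,18),m(u)) for (a,b),u in zip([(1,-1),(-1,-1),(-1,1),(1,1)],c)]
pk,r=fit([.4,-.3,1.5],o);print("cradle",pk,np.degrees(pk[2]),r.round(1).tolist())
np.savez("poses.npz",c=pc,m=pm,k=pk)
def box(p,x0,x1,y0,y1,z): return place(p,[(x0,y0,z),(x1,y0,z),(x1,y1,z),(x0,y1,z),(x0,y0,z)])
L=[(box(pc,-85,83,-65,65,76),(255,0,0)),(box(pc,-20,83,-49,49,76),(0,255,255)),(box(pc,-85,-77,-65,65,61),(255,255,0)),(box(pc,-58,-34,-9,9,94),(0,255,0))]
M=[(box(pm,-100,100,-75,75,4),(0,0,255)),(box(pk,-52,52,-62,62,18),(0,0,255)),(box(pk,-34,34,-44,44,10),(255,0,0))]
T=cv2.imread("pics/top0.png");S=cv2.imread("pics/scene0.png")
crop("top",T,145,130,250,220,6,L,"pics/o1.png");crop("scene",S,320,205,425,295,6,L,"pics/o3.png")
crop("top",T,250,165,440,245,4,M,"pics/o2.png");crop("scene",S,150,195,320,265,4,M,"pics/o4.png")
import cv2 as c2
E
python3 fit0.py; python3 -c "
import cv2,numpy as np
a=cv2.imread('pics/o1.png');b=cv2.imread('pics/o3.png');cv2.imwrite('pics/o13.png',cv2.resize(np.vstack([a,b]),(580,1000))[:, :]) 
a=cv2.imread('pics/o2.png');b=cv2.imread('pics/o4.png');b=cv2.copyMakeBorder(b,0,0,0,a.shape[1]-b.shape[1],cv2.BORDER_CONSTANT);cv2.imwrite('pics/o24.png',np.vstack([a,b]))"
```

```text
case [0.56746516 0.20766364 1.26783329] 72.64149682240676
[[-0.5, -0.2], [-1.0, 0.0], [-0.7, 0.3], [-0.9, 0.7], [-0.9, -0.2], [-1.0, -0.9], [-1.5, 2.8], [-1.1, -0.9], [-3.3, 3.3]]
mat [ 0.50134533 -0.05464355  1.43863032] 82.42744588189797 [[-0.2, -0.4], [0.5, -0.5], [0.1, 0.4], [-0.3, 0.3]]
cradle [ 0.50726398 -0.32552177  1.6995407 ] 97.3765093349984 [[-0.3, -0.7], [-0.0, -0.5], [-0.0, 0.8], [0.3, 0.4]]
```

View pics/o1.png

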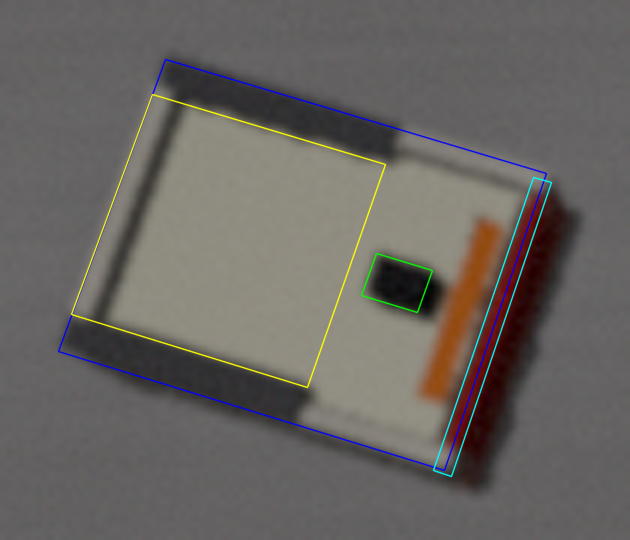

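View pics/o3.png

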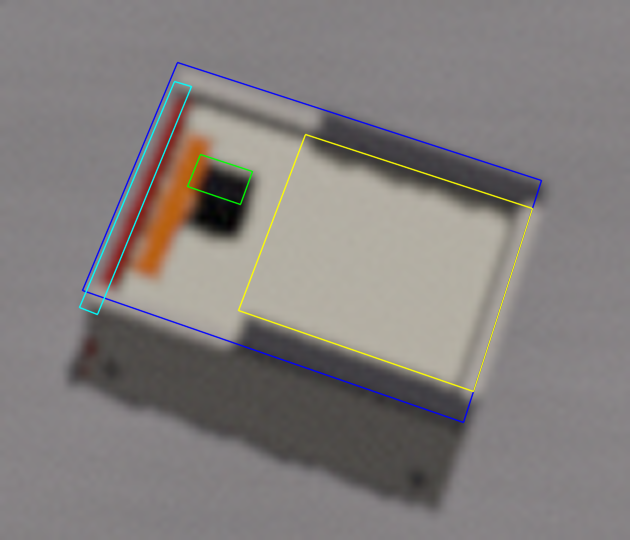

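View pics/o24.png

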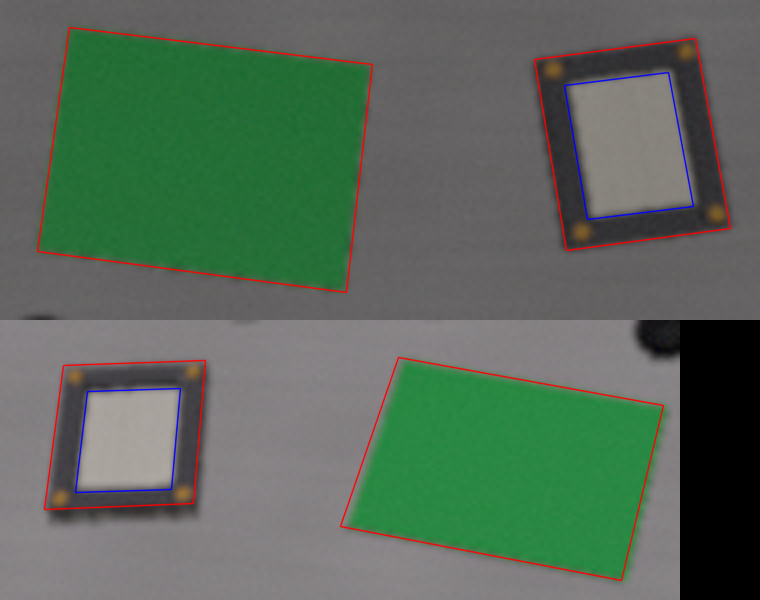

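```bash
cat > fit1.py <<'E'
from h import *
t=lambda u:up(u,145,130,6); s=lambda u:up(u,320,205,6); m=lambda u:up(u,250,165,4)
ot=[("top",(83,-65,76),t((166,60))),("top",(-20,-65,76),t((402,128))),("top",(-20,65,71),t((300,422))),("top",(-20,-49,76),t((390,160))),("top",(-20,49,76),t((312,388))),("top",(83,65,71),t((65,342)))]
os=[("scene",(83,65,76),s((547,185))),("scene",(83,-65,71),s((470,413))),("scene",(-20,65,76),s((322,110))),("scene",(-20,-65,71),s((243,345))),("scene",(-20,-49,76),s((247,318))),("scene",(-20,49,71),s((312,148)))]
for o in(ot,os,ot+os):
    pc,r=fit([.5,.15,1.3],o);print("case",pc.round(4),np.degrees(pc[2]).round(2));print(r.round(1).tolist())
# knob top centre check, from each camera at z=94
E
python3 fit1.py
```

```text
case [0.5684 0.2061 1.2638] 72.41
[[0.6, -0.7], [-0.1, -0.3], [-0.0, 0.3], [-0.2, 0.3], [-0.3, -0.6], [0.1, 1.3]]
case [0.5689 0.2115 1.2788] 73.27
[[0.3, -0.7], [0.5, 2.9], [0.1, -0.1], [-1.2, 0.9], [0.2, -0.7], [-0.2, -0.8]]
case [0.5688 0.2086 1.2675] 72.62
[[-0.5, -0.7], [-1.1, -0.5], [-0.9, 0.1], [-1.2, 0.2], [-1.3, -0.7], [-0.8, 1.4], [-0.6, -0.4], [-1.1, 2.9], [-0.7, -0.2], [-2.6, 0.6], [-1.1, -0.9], [-1.0, -0.9]]
```

Call:
apply_moves --series '[[[0, 0, 0, 0, 0, -0.0957, 0], [0, 0, 0, 0, 0, -0.0957, 0], [0, 0, 0, 0, 0, -0.0957, 0], [0, 0, 0, 0, 0, -0.0957, 0], [0, 0, 0, 0, 0, -0.0957, 0], [0, 0, 0, 0, 0, -0.0957, 0], [0, 0, 0, 0, 0, -0.0957, 0], [0, 0, 0, 0, 0, -0.0957, 0], [0, 0, 0, 0, 0, -0.0957, 0], [0, 0, 0, 0, 0, -0.0957, 0]]]'

```text
time_s: 0.93
ee_pos: [0.1641, -0.6027, 0.2499]
eef_rot: [-180.0, -0.0, 72.9]
force: [-0.0, -0.5, 0.6]
gripper_width: 0.0854
```

Call:
apply_moves --series '[[[0.14, 0.024, 0, 0, 0, 0, 0], [0.14, 0.024, 0, 0, 0, 0, 0], [0.14, 0.024, 0, 0, 0, 0, 0], [0.14, 0.024, 0, 0, 0, 0, 0], [0.14, 0.024, 0, 0, 0, 0, 0], [0.14, 0.024, 0, 0, 0, 0, 0], [0.14, 0.024, 0, 0, 0, 0, 0], [0.14, 0.024, 0, 0, 0, 0, 0], [0.14, 0.024, 0, 0, 0, 0, 0], [0.14, 0.024, 0, 0, 0, 0, 0]]]'

```text
time_s: 1.77
ee_pos: [0.2937, -0.3486, 0.2501]
eef_rot: [-180.0, -0.0, 72.6]
force: [0.4, -0.3, 0.7]
gripper_width: 0.0855
```

Call:
apply_moves --series '[[[0.14, 0.024, 0, 0, 0, 0, 0], [0.14, 0.024, 0, 0, 0, 0, 0], [0.14, 0.024, 0, 0, 0, 0, 0], [0.14, 0.024, 0, 0, 0, 0, 0], [0.14, 0.024, 0, 0, 0, 0, 0], [0.14, 0.024, 0, 0, 0, 0, 0], [0.14, 0.024, 0, 0, 0, 0, 0], [0.14, 0.024, 0, 0, 0, 0, 0], [0.14, 0.024, 0, 0, 0, 0, 0], [0.14, 0.024, 0, 0, 0, 0, 0]]]'

```text
time_s: 2.6
ee_pos: [0.423, -0.0957, 0.2502]
eef_rot: [-180.0, 0.0, 72.7]
force: [0.9, -1.0, 0.2]
gripper_width: 0.0852
```

Call:
apply_moves --series '[[[0.144, 0.024, 0.05, 0, 0, 0, 0], [0.144, 0.024, 0.05, 0, 0, 0, 0], [0.144, 0.024, 0.05, 0, 0, 0, 0], [0.144, 0.024, 0.05, 0, 0, 0, 0], [0.144, 0.024, 0.05, 0, 0, 0, 0], [0.144, 0.024, 0.05, 0, 0, 0, 0], [0.144, 0.024, 0.05, 0, 0, 0, 0], [0.144, 0.024, 0.05, 0, 0, 0, 0], [0.144, 0.024, 0.05, 0, 0, 0, 0], [0.144, 0.024, 0.05, 0, 0, 0, 0]]]'

```text
time_s: 3.43
ee_pos: [0.5547, 0.1648, 0.1494]
eef_rot: [-180.0, 0.0, 72.7]
force: [-0.1, 0.3, 0.0]
gripper_width: 0.0853
```

```bash
cat > ov.py <<'E'
import sys
from h import *
from rig import manip,get_image
from scipy.spatial.transform import Rotation as R
tag=sys.argv[1]; cx=[float(v) for v in sys.argv[2:5]] if len(sys.argv)>4 else None
o=manip.get_obs();print(o["ee_pos"].round(4),o["eef_rot"].round(2),o["gripper_width"].round(4),o["force"].round(1),round(o["time_s"],2))
p=o["ee_pos"];Rm=R.from_euler("xyz",o["eef_rot"],degrees=True).as_matrix()
w=o["gripper_width"]/2; L=[]
zt=.019
for s in(-1,1):
    L.append(((np.array([[-.011,s*w,zt],[.011,s*w,zt],[.011,s*w,zt-.02],[-.011,s*w,zt-.02],[-.011,s*w,zt]])@Rm.T)+p,(0,0,255)))
for n in("scene","top"):
    im=np.ascontiguousarray(get_image(n)[:,:,::-1]);cv2.imwrite(f"pics/{n}_{tag}.png",im)
    c=proj(n,p if cx is None else np.array(cx))[0].astype(int)
    x0=max(0,min(c[0]-60,440));y0=max(0,min(c[1]-50,320))
    crop(n,im,x0,y0,x0+120,y0+100,6,L if "-n" not in sys.argv else [],f"pics/{n}_{tag}_c.png");print(n,x0,y0)
E
python3 ov.py a
```

```text
Traceback (most recent call last):
  File "ov.py", line 6, in <module>
    o=manip.get_obs();print(o["ee_pos"].round(4),o["eef_rot"].round(2),o["gripper_width"].round(4),o["force"].round(1),round(o["time_s"],2))
                                                                       ^^^^^^^^^^^^^^^^^^^^^^^^
AttributeError: 'float' object has no attribute 'round'
```

```bash
sed -i 's/o\["gripper_width"\].round(4)/round(o["gripper_width"],4)/' ov.py; python3 ov.py a
```

```text
[0.5547 0.1648 0.1494] [-1.7997e+02  2.0000e-02  7.2660e+01] 0.0853 [-0.1  0.3  0. ] 3.43
scene 298 172
top 145 120
```

View pics/scene_a_c.png

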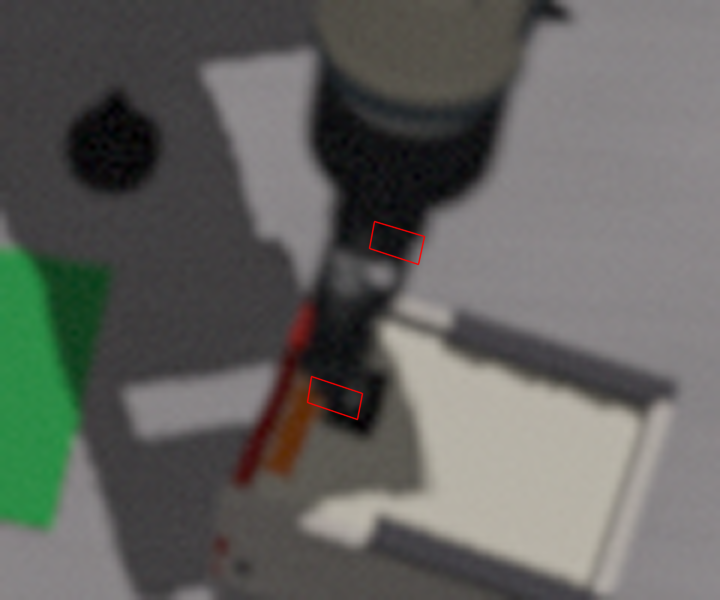

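View pics/top_a_c.png

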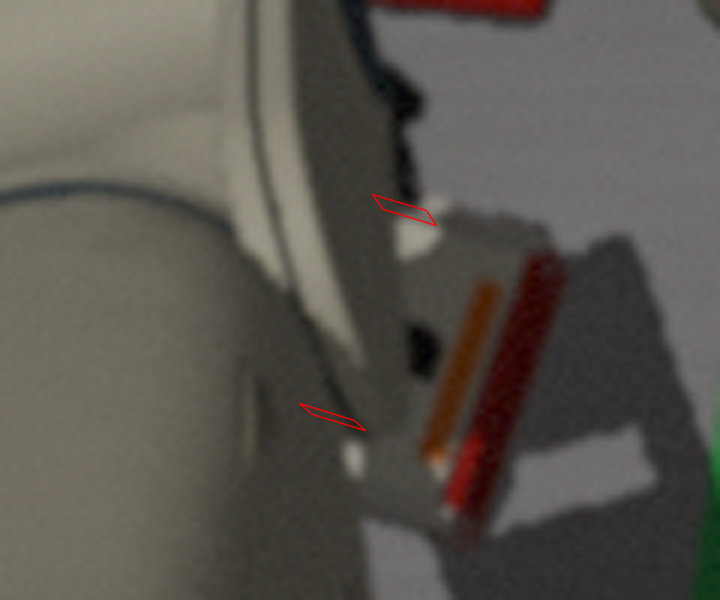

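Call:
apply_moves --series '[[[0, 0, 0, 0, 0, 0, 0.4], [0, 0, 0, 0, 0, 0, 0.4], [0, 0, 0, 0, 0, 0, 0.4], [0, 0, 0.03, 0, 0, 0, 0.4], [0, 0, 0.05, 0, 0, 0, 0.4], [0, 0, 0.05, 0, 0, 0, 0.4], [0, 0, 0.05, 0, 0, 0, 0.4], [0, 0, 0.05, 0, 0, 0, 0.4], [0, 0, 0.05, 0, 0, 0, 0.4], [0, 0, 0.02, 0, 0, 0, 0.4]]]' --grip_force 25

```text
time_s: 4.37
ee_pos: [0.5535, 0.1631, 0.0882]
eef_rot: [-179.9, 0.1, 72.6]
force: [-0.1, 0.9, -0.3]
gripper_width: 0.0516
```

```bash
python3 ov.py b
```

```text
[0.5535 0.1631 0.0882] [-1.7987e+02  8.0000e-02  7.2640e+01] 0.0516 [-0.1  0.9 -0.3] 4.37
scene 295 185
top 151 127
```

View pics/scene_b_c.png

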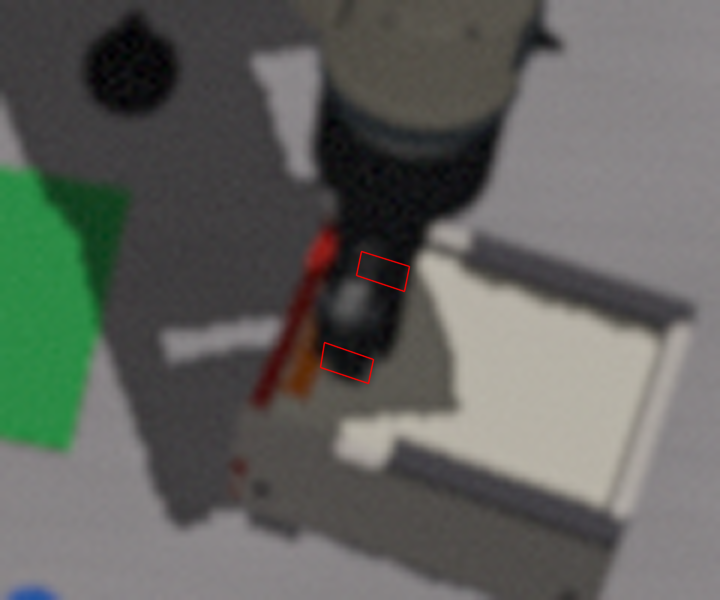

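View pics/top_b_c.png

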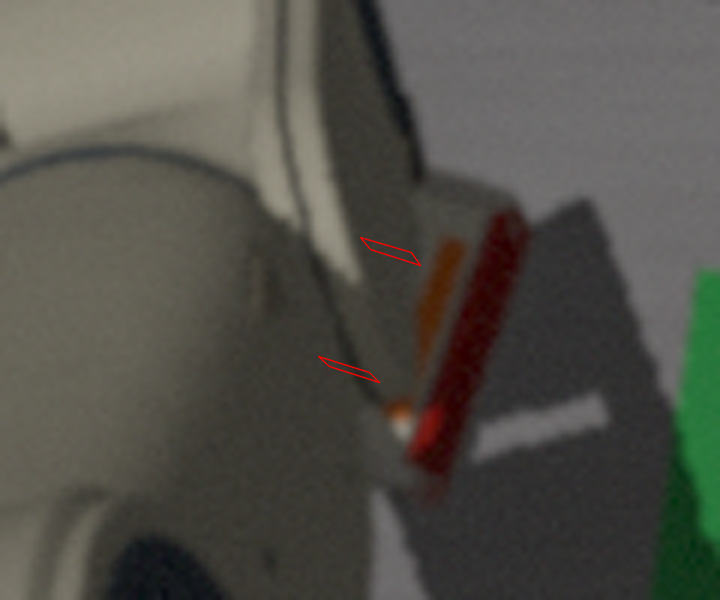

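Call:
apply_moves --series '[[[0, 0, 0.01, 0, 0, 0, 0.6], [0, 0, 0, 0, 0, 0, 0.7], [0, 0, 0, 0, 0, 0, 1], [0, 0, 0, 0, 0, 0, 1], [0, 0, 0, 0, 0, 0, 1], [0, 0, 0, 0, 0, 0, 1], [0, 0, 0, 0, 0, 0, 1], [0, 0, 0, 0, 0, 0, 1], [0, 0, 0, 0, 0, 0, 1], [0, 0, 0, 0, 0, 0, 1]]]' --grip_force 25

```text
time_s: 5.3
ee_pos: [0.5549, 0.1635, 0.0887]
eef_rot: [180.0, -0.0, 72.6]
force: [-0.8, -0.1, 5.3]
gripper_width: 0.0171
```

Call:
apply_moves --series '[[[0, 0, 0, 0, 0, 0, 1], [0, 0, 0, 0, 0, 0, 1], [0, 0, -0.007, 0, 0, 0, 1], [0, 0, -0.007, 0, 0, 0, 1], [0, 0, -0.007, 0, 0, 0, 1], [0, 0, -0.007, 0, 0, 0, 1], [0, 0, -0.007, 0, 0, 0, 1], [0, 0, 0, 0, 0, 0, 1], [0, 0, 0, 0, 0, 0, 1], [0, 0, 0, 0, 0, 0, 1]]]' --grip_force 60

```text
time_s: 6.13
ee_pos: [0.5545, 0.1634, 0.0953]
eef_rot: [-180.0, 0.0, 72.7]
force: [-1.0, -0.2, -3.9]
gripper_width: 0.0169
```

```bash
python3 ov.py c
```

```text
[0.5545 0.1634 0.0953] [-180.      0.     72.65] 0.0169 [-1.  -0.2 -3.9] 6.13
scene 296 184
top 150 126
```

View pics/scene_c_c.png

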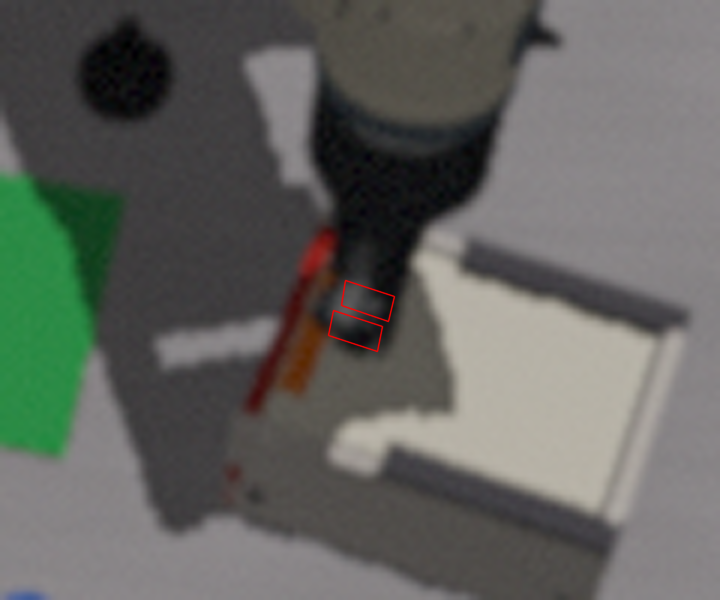

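Call:
apply_moves --series '[[[-0.01, 0, 0, 0, 0, 0, 1], [-0.02, 0, 0, 0, 0, 0, 1], [-0.02, 0, 0, 0, 0, 0, 1], [-0.02, 0, 0, 0, 0, 0, 1], [-0.02, 0, 0, 0, 0, 0, 1], [-0.02, 0, 0, 0, 0, 0, 1], [-0.02, 0, 0, 0, 0, 0, 1], [-0.02, 0, 0, 0, 0, 0, 1], [-0.01, 0, 0, 0, 0, 0, 1], [0, 0, 0, 0, 0, 0, 1]]]' --grip_force 60

```text
time_s: 7.07
ee_pos: [0.5448, 0.1324, 0.0953]
eef_rot: [-180.0, 0.0, 72.6]
force: [0.1, -0.5, -2.7]
gripper_width: 0.0171
```

```bash
python3 ov.py d
```

```text
[0.5448 0.1324 0.0953] [-1.7999e+02  1.0000e-02  7.2620e+01] 0.0171 [ 0.1 -0.5 -2.7] 7.07
scene 284 180
top 163 130
```

View pics/scene_d_c.png

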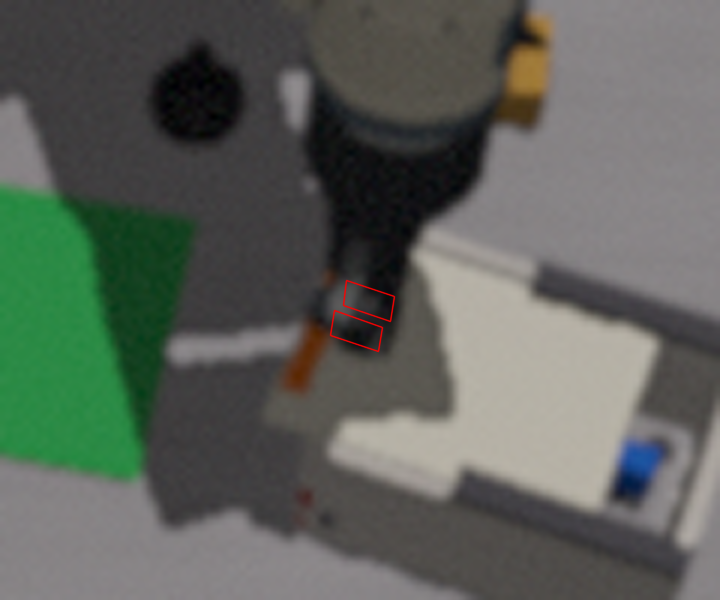

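View pics/top_d_c.png

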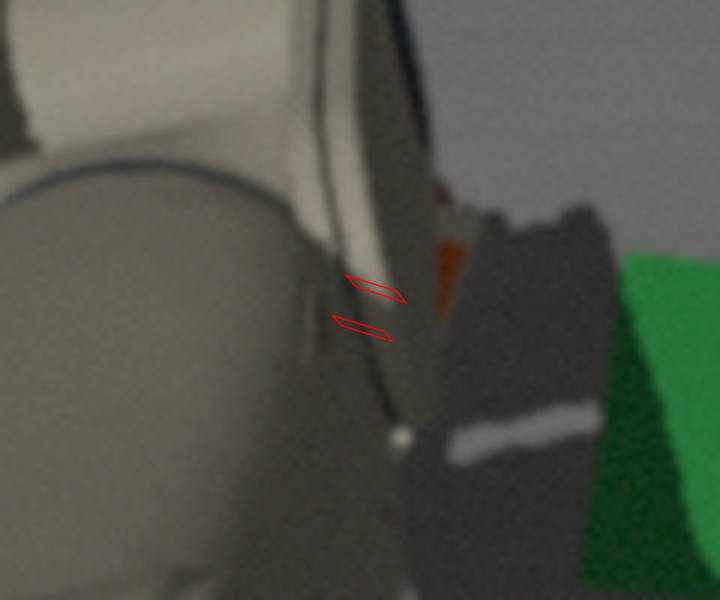

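The lid is riding over the lip, and the blue grip is showing in the rear half at scene_d crop (640,465). I'll keep sliding.

Call:
apply_moves --series '[[[-0.03, 0, 0, 0, 0, 0, 1], [-0.035, 0, 0, 0, 0, 0, 1], [-0.035, 0, 0, 0, 0, 0, 1], [-0.035, 0, 0, 0, 0, 0, 1], [-0.035, 0, 0, 0, 0, 0, 1], [-0.035, 0, 0, 0, 0, 0, 1], [-0.035, 0, 0, 0, 0, 0, 1], [-0.035, 0, 0, 0, 0, 0, 1], [-0.035, 0, 0, 0, 0, 0, 1], [-0.035, 0, 0, 0, 0, 0, 1]]]' --grip_force 60

```text
time_s: 8.0
ee_pos: [0.5242, 0.0663, 0.0953]
eef_rot: [180.0, -0.0, 72.6]
force: [0.8, 0.4, -2.5]
gripper_width: 0.017
```

Call:
apply_moves --series '[[[-0.035, 0, -0.02, 0, 0, 0, 1], [-0.035, 0, -0.02, 0, 0, 0, 1], [-0.035, 0, -0.02, 0, 0, 0, 1], [-0.035, 0, -0.02, 0, 0, 0, 1], [-0.035, 0, -0.02, 0, 0, 0, 1], [-0.035, 0, -0.02, 0, 0, 0, 1], [-0.035, 0, 0, 0, 0, 0, 1], [-0.035, 0, 0, 0, 0, 0, 1], [-0.035, 0, 0, 0, 0, 0, 1], [-0.035, 0, 0, 0, 0, 0, 1]]]' --grip_force 60

```text
time_s: 8.83
ee_pos: [0.5032, -0.0004, 0.1192]
eef_rot: [-180.0, 0.0, 72.6]
force: [-0.1, -0.5, -2.6]
gripper_width: 0.0164
```

```bash
python3 ov.py e
```

```text
[ 5.032e-01 -4.000e-04  1.192e-01] [-179.98    0.     72.65] 0.0164 [-0.1 -0.5 -2.6] 8.83
scene 234 158
top 218 145
```

View pics/scene_e_c.png

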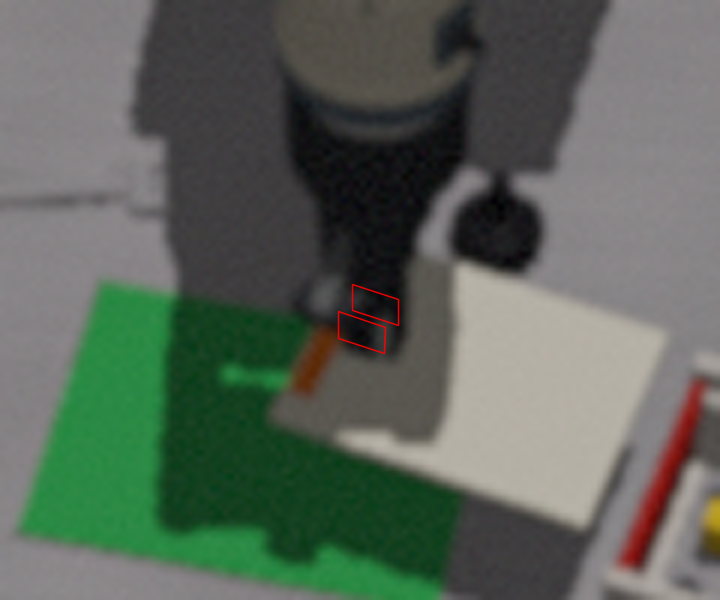

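View pics/top_e.png

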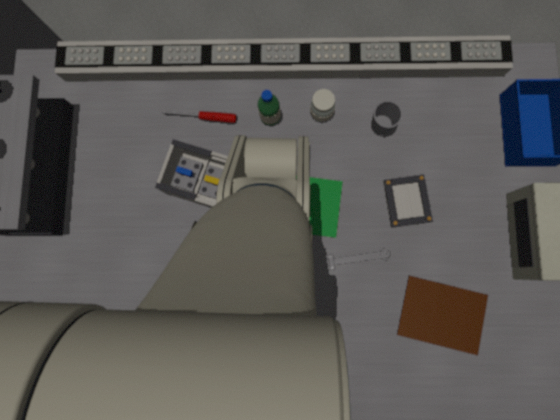

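Call:
apply_moves --series '[[[-0.048, 0.011, 0, 0, 0, 0, 1], [-0.048, 0.011, 0, 0, 0, 0, 1], [-0.048, 0.011, 0, 0, 0, 0, 1], [-0.048, 0.011, 0, 0, 0, 0, 1], [-0.048, 0.011, 0, 0, 0, 0, 1], [-0.048, 0.011, 0, 0, 0, 0, 1], [-0.048, 0.011, 0, 0, 0, 0, 1], [-0.048, 0.011, 0, 0, 0, 0, 1], [-0.048, 0.011, 0, 0, 0, 0, 1], [-0.048, 0.011, 0, 0, 0, 0, 1]]]' --grip_force 60

```text
time_s: 9.77
ee_pos: [0.4958, -0.099, 0.1193]
eef_rot: [180.0, -0.0, 72.6]
force: [-0.5, 0.5, -3.0]
gripper_width: 0.0169
```

Call:
apply_moves --series '[[[0, 0, 0, 0, 0, -0.033, 1], [0, 0, 0, 0, 0, -0.033, 1], [0, 0, 0, 0, 0, -0.033, 1], [0, 0, 0, 0, 0, -0.033, 1], [0, 0, 0, 0, 0, -0.033, 1], [0, 0, 0.05, 0, 0, 0, 1], [0, 0, 0.05, 0, 0, 0, 1], [0, 0, 0.05, 0, 0, 0, 1], [0, 0, 0.05, 0, 0, 0, 1], [0, 0, 0.05, 0, 0, 0, 1]]]' --grip_force 60

```text
time_s: 10.6
ee_pos: [0.4955, -0.098, 0.0678]
eef_rot: [-179.9, -0.0, 82.5]
force: [0.3, 0.3, -3.1]
gripper_width: 0.0169
```

```bash
python3 ov.py f
```

```text
[ 0.4955 -0.098   0.0678] [-1.7994e+02 -1.0000e-02  8.2520e+01] 0.0169 [ 0.3  0.3 -3.1] 10.6
scene 199 164
top 258 151
```

View pics/scene_f_c.png

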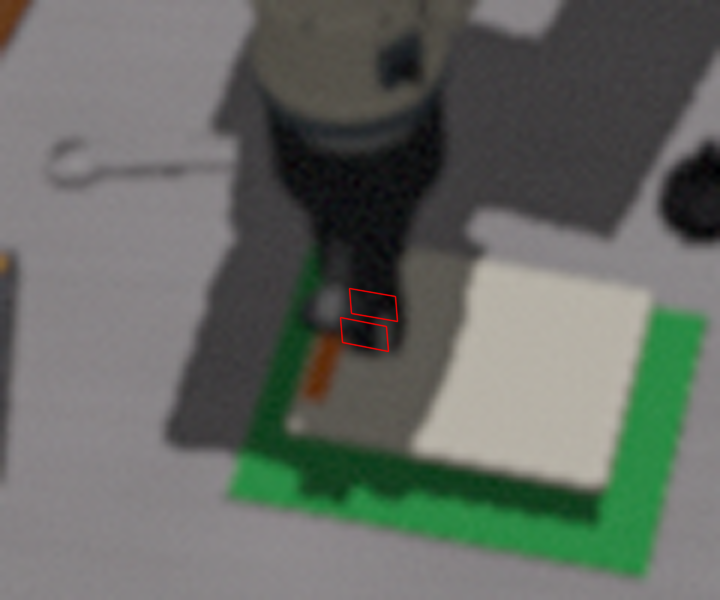

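Call:
apply_moves --series '[[[0, 0, 0.03, 0, 0, 0, 1], [0, 0, 0.03, 0, 0, 0, 1], [0, 0, 0.03, 0, 0, 0, 1], [0, 0, 0.02, 0, 0, 0, 1], [0, 0, 0.015, 0, 0, 0, 1], [0, 0, 0.01, 0, 0, 0, 1], [0, 0, 0.005, 0, 0, 0, 1], [0, 0, 0.005, 0, 0, 0, 1], [0, 0, 0.003, 0, 0, 0, 1], [0, 0, 0, 0, 0, 0, 1]]]' --grip_force 60

```text
time_s: 11.53
ee_pos: [0.496, -0.098, 0.0398]
eef_rot: [180.0, 0.0, 82.5]
force: [-0.6, -0.7, -3.0]
gripper_width: 0.017
```

Call:
apply_moves --series '[[[0, 0, 0.003, 0, 0, 0, 1], [0, 0, 0.003, 0, 0, 0, 1], [0, 0, 0.003, 0, 0, 0, 1], [0, 0, 0.003, 0, 0, 0, 1], [0, 0, 0.002, 0, 0, 0, 1], [0, 0, 0.002, 0, 0, 0, 1], [0, 0, 0, 0, 0, 0, 1], [0, 0, 0, 0, 0, 0, 1], [0, 0, 0, 0, 0, 0, 1], [0, 0, 0, 0, 0, 0, 1]]]' --grip_force 60

```text
time_s: 12.37
ee_pos: [0.4959, -0.098, 0.0368]
eef_rot: [180.0, -0.0, 82.5]
force: [-2.1, 0.5, 6.0]
gripper_width: 0.0171
```

Call:
apply_moves --series '[[[0, 0, 0, 0, 0, 0, 0.75], [0, 0, 0, 0, 0, 0, 0.7], [0, 0, 0, 0, 0, 0, 0.6], [0, 0, 0, 0, 0, 0, 0.4], [0, 0, 0, 0, 0, 0, 0.4], [0, 0, 0, 0, 0, 0, 0.4], [0, 0, -0.03, 0, 0, 0, 0.4], [0, 0, -0.05, 0, 0, 0, 0.4], [0, 0, -0.08, 0, 0, 0, 0.4], [0, 0, -0.1, 0, 0, 0, 0.4]]]'

```text
time_s: 13.2
ee_pos: [0.4953, -0.0978, 0.0891]
eef_rot: [-179.9, -0.0, 82.5]
force: [-0.9, -0.6, -0.2]
gripper_width: 0.0511
```

Call:
apply_moves --series '[[[0, 0, -0.1, 0, 0, 0, 0.4], [0, 0, -0.1, 0, 0, 0, 0.4], [0, 0, -0.1, 0, 0, 0, 0.4], [0, 0, -0.1, 0, 0, 0, 0.4], [0, 0, -0.1, 0, 0, 0, 0.4], [-0.1, 0, -0.1, 0, 0, 0, 0.4], [-0.1, 0, 0, 0, 0, 0, 0.4], [-0.1, 0, 0, 0, 0, 0, 0.4], [-0.1, 0, 0, 0, 0, 0, 0.4], [-0.1, 0, 0, 0, 0, 0, 0.4]]]'

```text
time_s: 14.03
ee_pos: [0.4827, -0.198, 0.2099]
eef_rot: [179.9, 0.0, 82.6]
force: [0.5, 0.3, -0.3]
gripper_width: 0.0513
```

```bash
python3 ov.py g
```

```text
[ 0.4827 -0.198   0.2099] [1.7992e+02 2.0000e-02 8.2560e+01] 0.0513 [ 0.5  0.3 -0.3] 14.03
scene 158 125
top 310 146
```

View pics/scene_g.png

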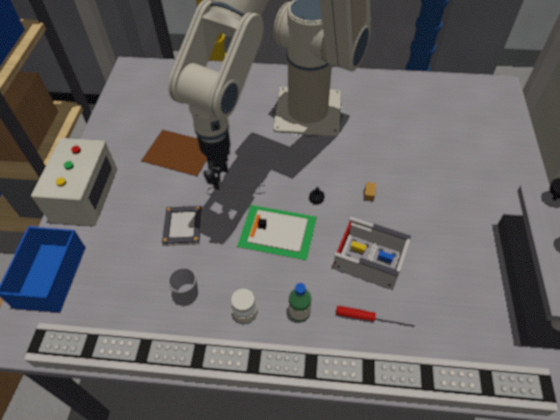

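View pics/top_g.png

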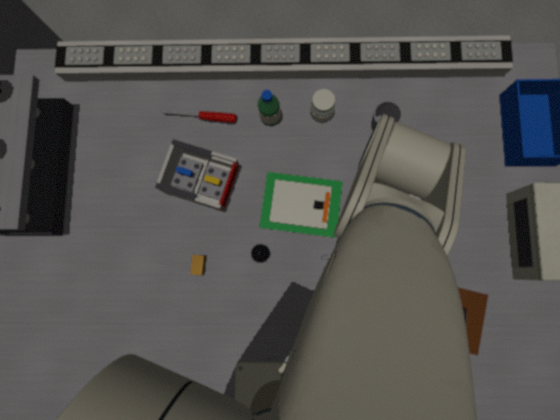

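The scene view shows the lid lying flat within the green mat, knob up at (263,224). In the top view the blue grip is in the rear half at (184,171) and yellow in the front half at (212,181). Next I'll enlarge the case and measure the grip.

```bash
cat > g.py <<'E'
from h import *
def blob(n,tag,lo,hi,box):
    im=cv2.imread(f"pics/{n}_{tag}.png");x0,y0,x1,y1=box
    m=cv2.inRange(cv2.cvtColor(im[y0:y1,x0:x1],cv2.COLOR_BGR2HSV),lo,hi)
    k,l,s,c=cv2.connectedComponentsWithStats(m);i=1+np.argmax(s[1:,4]);return c[i]+[x0,y0],s[i,4]
def back(n,u,z):
    c=cal[n];K=np.linalg.inv(c["camera_matrix"]);d=c["T"][:3,:3]@(K@[u[0],u[1],1]);o=c["T"][:3,3];return o+d*(z-o[2])/d[2]
if __name__=="__main__":
    for n,b in(("top",(150,130,250,215)),("scene",(320,205,425,295))):
        for nm,lo,hi in(("blue",(105,120,60),(125,255,255)),("yel",(20,130,90),(32,255,255))):
            u,a=blob(n,"g",lo,hi,b);print(n,nm,u.round(1),a,back(n,u,.047).round(4))
        im=cv2.imread(f"pics/{n}_g.png");crop(n,im,b[0],b[1],b[2],b[3],6,[],f"pics/{n}_g_case.png")
E
python3 g.py; python3 -c "
import cv2,numpy as np
a=cv2.imread('pics/top_g_case.png');b=cv2.imread('pics/scene_g_case.png')
h=max(a.shape[0],b.shape[0]);p=lambda x:cv2.copyMakeBorder(x,0,h-x.shape[0],0,0,cv2.BORDER_CONSTANT)
c=np.hstack([p(a),p(b)]);cv2.imwrite('pics/case_g.png',cv2.resize(c,(800,int(h*800/c.shape[1]))))"
```

```text
top blue [183.5 171. ] 97 [0.5802 0.2437 0.047 ]
top yel [211.6 179.6] 96 [0.5572 0.1712 0.047 ]
scene blue [385.4 256.2] 118 [0.5847 0.2455 0.047 ]
scene yel [358.3 246. ] 96 [0.5594 0.1744 0.047 ]
```

View pics/case_g.png

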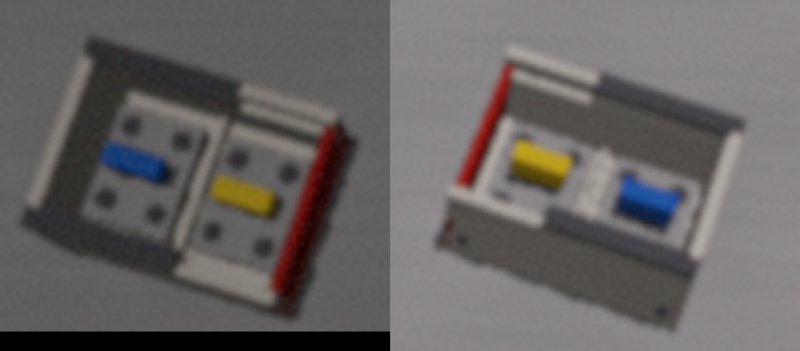

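Call:
apply_moves --series '[[[0, 0, 0, 0, 0, 0.055, 0.5], [0, 0, 0, 0, 0, 0.055, 0.5], [0, 0, 0, 0, 0, 0.056, 0.5], [0.133, -0.0115, 0, 0, 0, 0, 0.5], [0.133, -0.0115, 0, 0, 0, 0, 0.5], [0.133, -0.0115, 0, 0, 0, 0, 0.5], [0.133, -0.0115, 0, 0, 0, 0, 0.5], [0.133, -0.0115, 0, 0, 0, 0, 0.5], [0.133, -0.0115, 0, 0, 0, 0, 0.5], [0.133, -0.0115, 0, 0, 0, 0, 0.5]]]'

```text
time_s: 14.97
ee_pos: [0.5231, -0.0126, 0.2092]
eef_rot: [180.0, -0.0, 72.6]
force: [-0.3, 0.0, 0.4]
gripper_width: 0.0429
```

Call:
apply_moves --series '[[[0.133, -0.0115, 0, 0, 0, 0, 0.5], [0.133, -0.0115, 0, 0, 0, 0, 0.5], [0.133, -0.0115, 0, 0, 0, 0, 0.5], [0.133, -0.0115, 0, 0, 0, 0, 0.5], [0.133, -0.0115, 0, 0, 0, 0, 0.5], [0.133, -0.0115, 0, 0, 0, 0, 0.5], [0.133, -0.0115, 0, 0, 0, 0, 0.5], [0.133, -0.0115, 0, 0, 0, 0, 0.5], [0.133, -0.0115, 0, 0, 0, 0, 0.5], [0.133, -0.0115, 0, 0, 0, 0, 0.5]]]'

```text
time_s: 15.8
ee_pos: [0.5803, 0.2481, 0.2092]
eef_rot: [-180.0, -0.0, 72.6]
force: [0.1, 0.2, 0.4]
gripper_width: 0.0427
```

Call:
apply_moves --series '[[[0, 0, 0.05, 0, 0, 0, 0.5], [0, 0, 0.06, 0, 0, 0, 0.5], [0, 0, 0.06, 0, 0, 0, 0.5], [0, 0, 0.06, 0, 0, 0, 0.5], [0, 0, 0.06, 0, 0, 0, 0.5], [0, 0, 0.06, 0, 0, 0, 0.5], [0, 0, 0.06, 0, 0, 0, 0.5], [0, 0, 0.06, 0, 0, 0, 0.5], [0, 0, 0.03, 0, 0, 0, 0.5], [0, 0, 0, 0, 0, 0, 0.5]]]'

```text
time_s: 16.63
ee_pos: [0.58, 0.2455, 0.1065]
eef_rot: [-179.9, 0.1, 72.6]
force: [0.3, 0.2, 0.6]
gripper_width: 0.0428
```

```bash
python3 ov.py h
```

```text
[0.58   0.2455 0.1065] [-1.7987e+02  1.1000e-01  7.2570e+01] 0.0428 [0.3 0.2 0.6] 16.63
scene 328 192
top 116 115
```

View pics/scene_h_c.png

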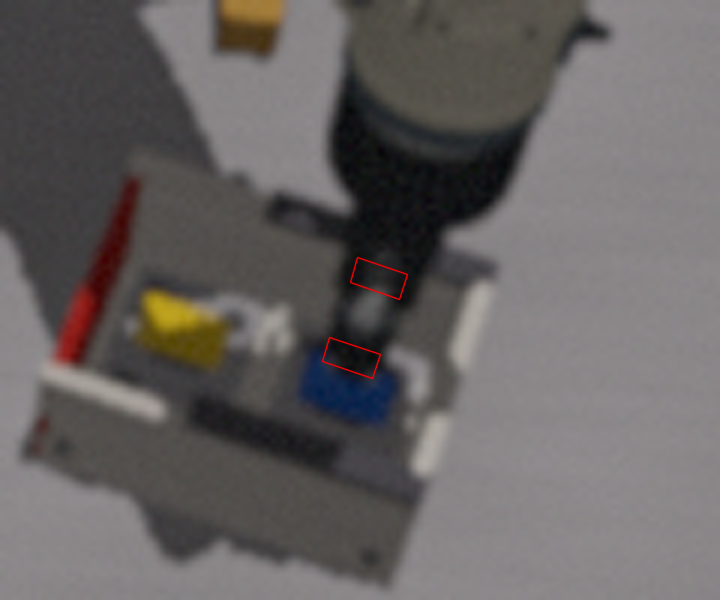

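View pics/top_h_c.png

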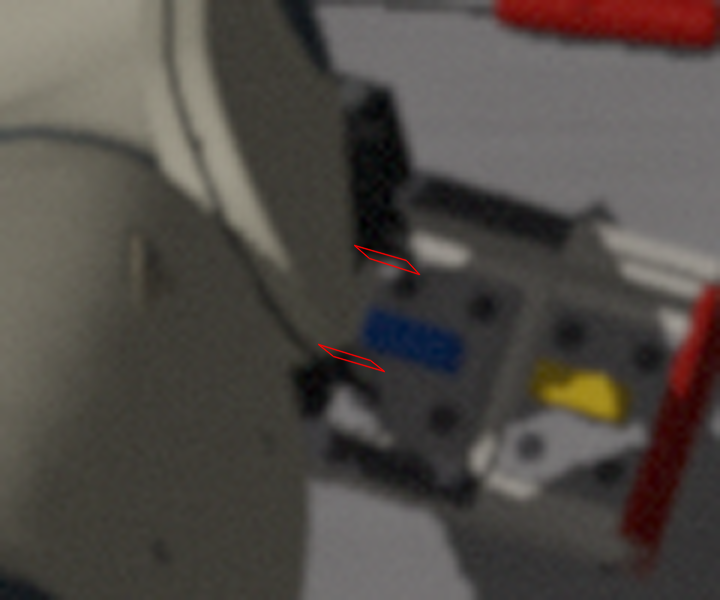

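Call:
apply_moves --series '[[[0, 0, 0.03, 0, 0, 0, 0.5], [0, 0, 0.04, 0, 0, 0, 0.5], [0, 0, 0.04, 0, 0, 0, 0.5], [0, 0, 0.04, 0, 0, 0, 0.5], [0, 0, 0.04, 0, 0, 0, 0.5], [0, 0, 0.04, 0, 0, 0, 0.5], [0, 0, 0.03, 0, 0, 0, 0.5], [0, 0, 0.015, 0, 0, 0, 0.5], [0, 0, 0, 0, 0, 0, 0.5], [0, 0, 0, 0, 0, 0, 0.5]]]'

```text
time_s: 17.57
ee_pos: [0.581, 0.2461, 0.0534]
eef_rot: [-180.0, 0.0, 72.6]
force: [-0.4, 0.2, 0.7]
gripper_width: 0.0428
```

```bash
python3 ov.py i
```

```text
[0.581  0.2461 0.0534] [-1.7999e+02  1.0000e-02  7.2590e+01] 0.0428 [-0.4  0.2  0.7] 17.57
scene 325 203
top 121 120
```

View pics/scene_i_c.png

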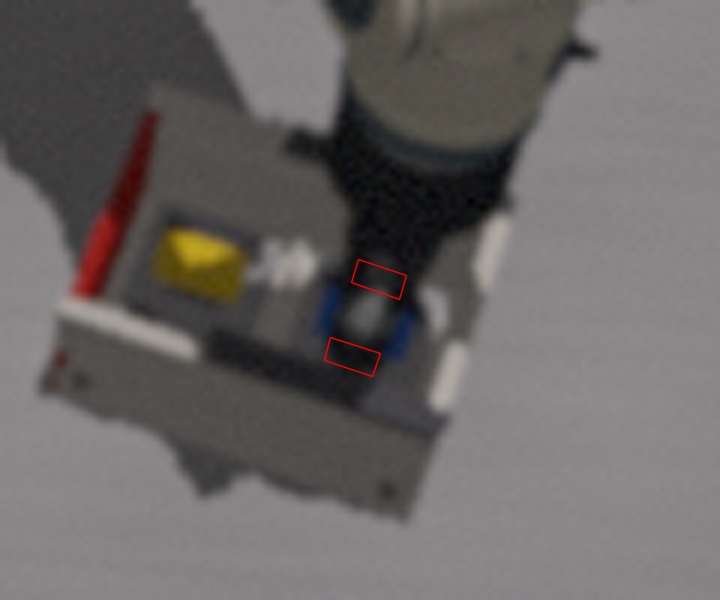

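View pics/top_i_c.png

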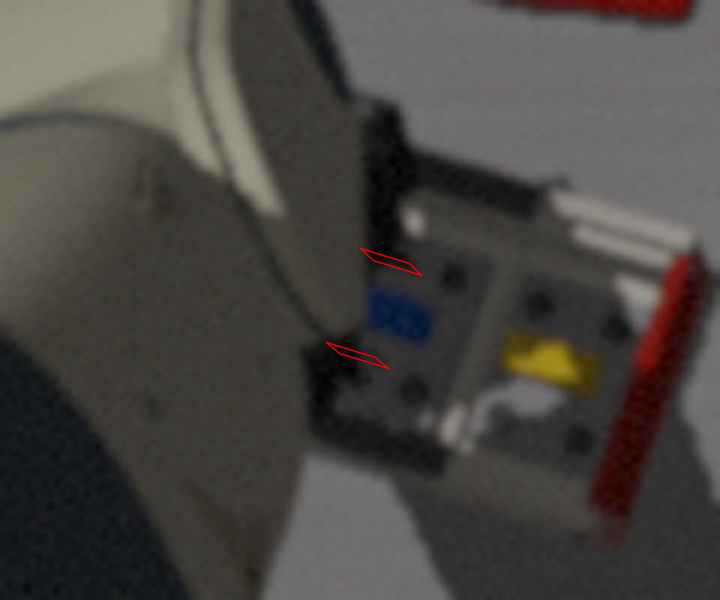

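The scene crop shows the blue bar straddled by the jaws, with equal blue visible on both sides at (328,312) and (405,335). I'll lower 3 mm and close.

Call:
apply_moves --series '[[[0, 0, 0.008, 0, 0, 0, 0.5], [0, 0, 0.008, 0, 0, 0, 0.6], [0, 0, 0, 0, 0, 0, 0.7], [0, 0, 0, 0, 0, 0, 0.8], [0, 0, 0, 0, 0, 0, 1], [0, 0, 0, 0, 0, 0, 1], [0, 0, 0, 0, 0, 0, 1], [0, 0, 0, 0, 0, 0, 1], [0, 0, 0, 0, 0, 0, 1], [0, 0, 0, 0, 0, 0, 1]]]' --grip_force 30

```text
time_s: 18.5
ee_pos: [0.5811, 0.2461, 0.0505]
eef_rot: [180.0, -0.0, 72.6]
force: [1.3, -0.3, 2.8]
gripper_width: 0.0156
```

Call:
apply_moves --series '[[[0, 0, 0, 0, 0, 0, 1], [0, 0, 0, 0, 0, 0, 1], [0, 0, -0.02, 0, 0, 0, 1], [0, 0, -0.03, 0, 0, 0, 1], [0, 0, -0.04, 0, 0, 0, 1], [0, 0, -0.05, 0, 0, 0, 1], [0, 0, -0.05, 0, 0, 0, 1], [0, 0, -0.05, 0, 0, 0, 1], [0, 0, -0.05, 0, 0, 0, 1], [0, 0, -0.05, 0, 0, 0, 1]]]' --grip_force 70

```text
time_s: 19.33
ee_pos: [0.5811, 0.2461, 0.1198]
eef_rot: [180.0, -0.0, 72.6]
force: [-1.3, 0.2, -2.5]
gripper_width: 0.0147
```

Call:
apply_moves --series '[[[0, 0, -0.05, 0, 0, 0, 1], [0, 0, -0.06, 0, 0, 0, 1], [0, 0, -0.07, 0, 0, 0, 1], [0, 0, -0.07, 0, 0, 0, 1], [0, 0, -0.07, 0, 0, 0, 1], [0, 0, -0.07, 0, 0, 0, 1], [0, 0, -0.06, 0, 0, 0, 1], [0, 0, -0.03, 0, 0, 0, 1], [0, 0, 0, 0, 0, 0, 1], [0, 0, 0, 0, 0, 0, 1]]]' --grip_force 70

```text
time_s: 20.17
ee_pos: [0.5809, 0.246, 0.2144]
eef_rot: [180.0, -0.0, 72.6]
force: [0.1, 1.0, -2.8]
gripper_width: 0.0146
```

```bash
python3 ov.py j
```

```text
[0.5809 0.246  0.2144] [ 1.7999e+02 -1.0000e-02  7.2590e+01] 0.0146 [ 0.1  1.  -2.8] 20.17
scene 336 168
top 101 101
```

View pics/scene_j_c.png

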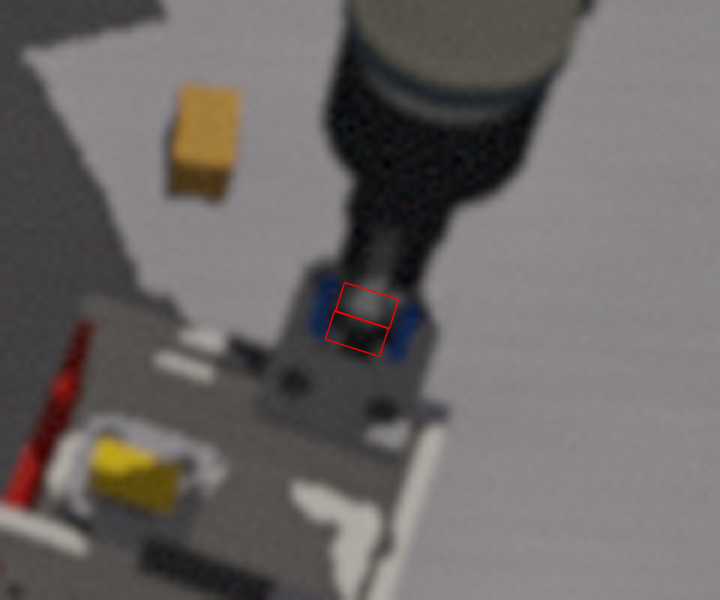

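View pics/top_j_c.png

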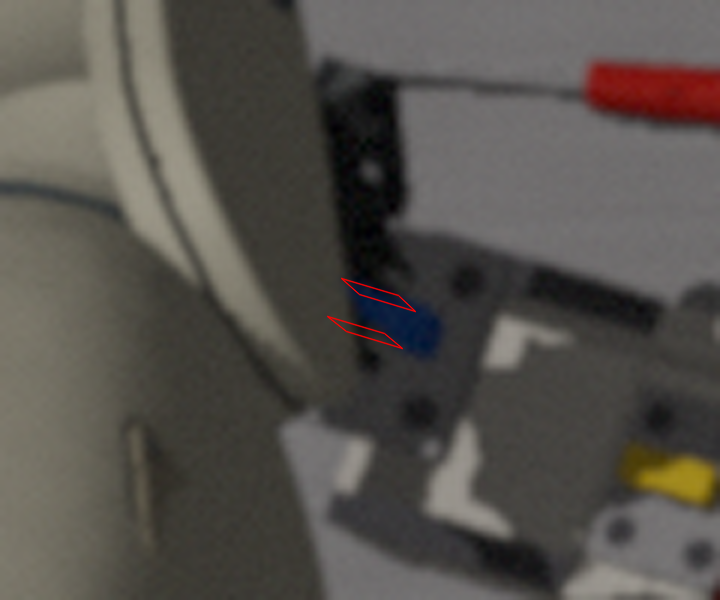

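Call:
apply_moves --series '[[[0, 0, 0, 0, 0, -0.083, 1], [0, 0, 0, 0, 0, -0.083, 1], [0, 0, 0, 0, 0, -0.083, 1], [0, 0, 0, 0, 0, -0.083, 1], [0, 0, 0, 0, 0, -0.082, 1], [-0.1, -0.026, 0, 0, 0, 0, 1], [-0.14, -0.037, 0, 0, 0, 0, 1], [-0.14, -0.037, 0, 0, 0, 0, 1], [-0.14, -0.037, 0, 0, 0, 0, 1], [-0.14, -0.037, 0, 0, 0, 0, 1]]]' --grip_force 70

```text
time_s: 21.1
ee_pos: [0.5626, 0.1095, 0.2133]
eef_rot: [-179.9, 0.0, 97.5]
force: [-0.3, -1.0, -2.9]
gripper_width: 0.0145
```

Call:
apply_moves --series '[[[-0.14, -0.037, 0, 0, 0, 0, 1], [-0.14, -0.037, 0, 0, 0, 0, 1], [-0.14, -0.037, 0, 0, 0, 0, 1], [-0.14, -0.037, 0, 0, 0, 0, 1], [-0.14, -0.037, 0, 0, 0, 0, 1], [-0.14, -0.037, 0, 0, 0, 0, 1], [-0.14, -0.037, 0, 0, 0, 0, 1], [-0.14, -0.037, 0, 0, 0, 0, 1], [-0.14, -0.037, 0, 0, 0, 0, 1], [-0.14, -0.037, 0, 0, 0, 0, 1]]]' --grip_force 70

```text
time_s: 21.93
ee_pos: [0.5255, -0.1778, 0.2134]
eef_rot: [-179.9, -0.0, 97.4]
force: [0.6, 0.3, -2.1]
gripper_width: 0.0146
```

Call:
apply_moves --series '[[[-0.14, -0.037, 0, 0, 0, 0, 1], [-0.14, -0.037, 0, 0, 0, 0, 1], [-0.14, -0.037, 0, 0, 0, 0, 1], [-0.14, -0.037, 0, 0, 0, 0, 1], [-0.1, -0.02, 0, 0, 0, 0, 1], [-0.025, -0.005, 0, 0, 0, 0, 1], [0, 0, 0, 0, 0, 0, 1], [0, 0, 0, 0, 0, 0, 1], [0, 0, 0, 0, 0, 0, 1], [0, 0, 0, 0, 0, 0, 1]]]' --grip_force 70

```text
time_s: 22.77
ee_pos: [0.5098, -0.3156, 0.2141]
eef_rot: [-180.0, -0.0, 97.5]
force: [-0.2, 0.9, -2.3]
gripper_width: 0.0143
```

Call:
apply_moves --series '[[[-0.03, -0.012, 0.02, 0, 0, 0, 1], [-0.015, -0.006, 0.06, 0, 0, 0, 1], [0, 0, 0.1, 0, 0, 0, 1], [0, 0, 0.1, 0, 0, 0, 1], [0, 0, 0.1, 0, 0, 0, 1], [0, 0, 0.09, 0, 0, 0, 1], [0, 0, 0.07, 0, 0, 0, 1], [0, 0, 0.05, 0, 0, 0, 1], [0, 0, 0.02, 0, 0, 0, 1], [0, 0, 0, 0, 0, 0, 1]]]' --grip_force 70

```text
time_s: 23.6
ee_pos: [0.5067, -0.3259, 0.091]
eef_rot: [-179.9, -0.1, 97.4]
force: [0.3, 0.0, -1.7]
gripper_width: 0.0147
```

```bash
python3 ov.py k -n
cat > st.py <<'E'
import sys
from h import *
from rig import manip
tag=sys.argv[1];o=manip.get_obs();p=o["ee_pos"];y=np.radians(o["eef_rot"][2]);pk=np.load("poses.npz")["k"]
zb=p[2]-.0445
def box(q,a,b,z,z0=0): return place(q,[(-a,-b,z),(a,-b,z),(a,b,z),(-a,b,z),(-a,-b,z)],z0)
L=[(box((p[0],p[1],y),30,40,0,zb),(0,0,255)),(box((p[0],p[1],y),30,40,14,zb),(0,0,255)),(box(pk,34,44,10),(0,255,0)),(box(pk,52,62,18),(255,255,0))]
for n in("scene","top"):
    im=cv2.imread(f"pics/{n}_{tag}.png");c=proj(n,[.507,-.325,.02])[0].astype(int);crop(n,im,c[0]-50,c[1]-45,c[0]+50,c[1]+45,7,L,f"pics/{n}_{tag}_s.png")
E
python3 st.py k
```

```text
[ 0.5067 -0.3259  0.091 ] [-1.7991e+02 -8.0000e-02  9.7440e+01] 0.0147 [ 0.3  0.  -1.7] 23.6
scene 116 157
top 355 145
```

View pics/scene_k_s.png

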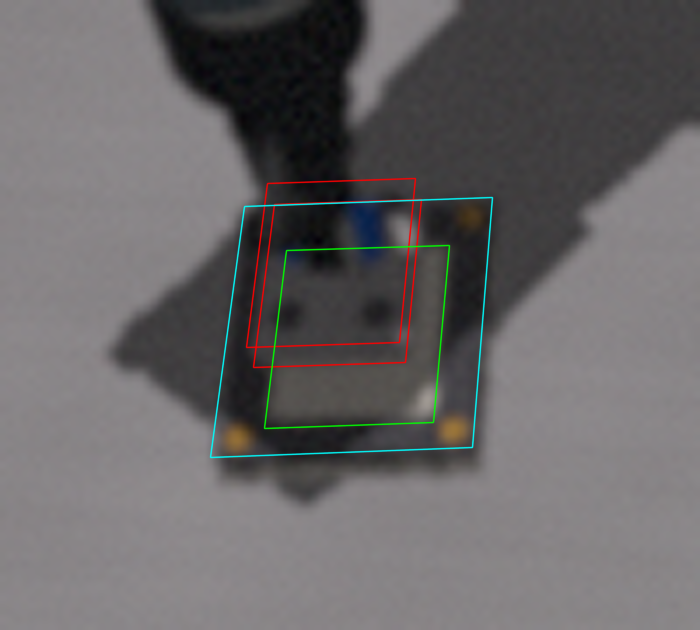

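View pics/top_k_s.png

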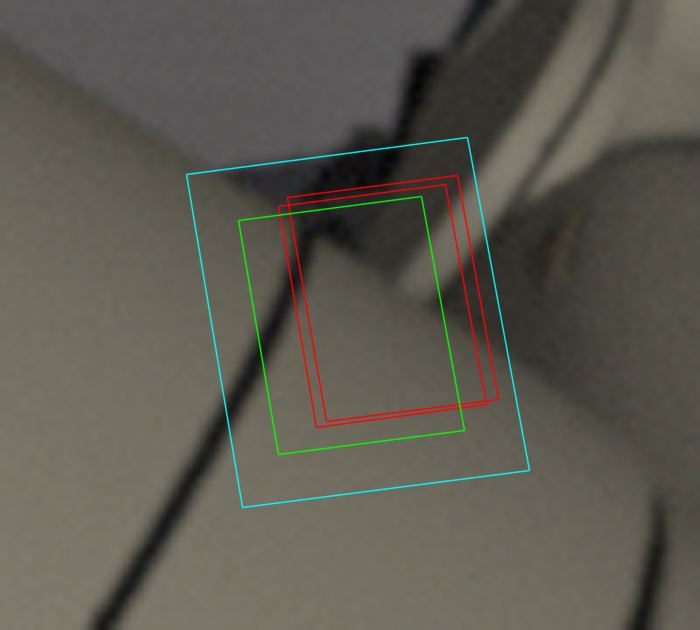

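Call:
apply_moves --series '[[[0, 0, 0.01, 0, 0, 0, 1], [0, 0, 0.02, 0, 0, 0, 1], [0, 0, 0.02, 0, 0, 0, 1], [0, 0, 0.02, 0, 0, 0, 1], [0, 0, 0.02, 0, 0, 0, 1], [0, 0, 0.02, 0, 0, 0, 1], [0, 0, 0.005, 0, 0, 0, 1], [0, 0, 0, 0, 0, 0, 1], [0, 0, 0, 0, 0, 0, 1], [0, 0, 0, 0, 0, 0, 1]]]' --grip_force 70

```text
time_s: 24.53
ee_pos: [0.5074, -0.3264, 0.0694]
eef_rot: [180.0, 0.0, 97.4]
force: [0.4, 0.1, -2.4]
gripper_width: 0.0146
```

```bash
python3 ov.py l -n; python3 st.py l
python3 - <<'E'
import cv2,numpy as np
a=cv2.imread('pics/scene_l.png')[190:260,145:215]
a=cv2.resize(a,None,fx=8,fy=8,interpolation=cv2.INTER_CUBIC)
cv2.imwrite('pics/scene_l_raw.png',np.clip(255*(a/255.)**.6,0,255).astype(np.uint8))
E
```

```text
[ 0.5074 -0.3264  0.0694] [1.7999e+02 1.0000e-02 9.7430e+01] 0.0146 [ 0.4  0.1 -2.4] 24.53
scene 117 162
top 353 146
```

View pics/scene_l_s.png

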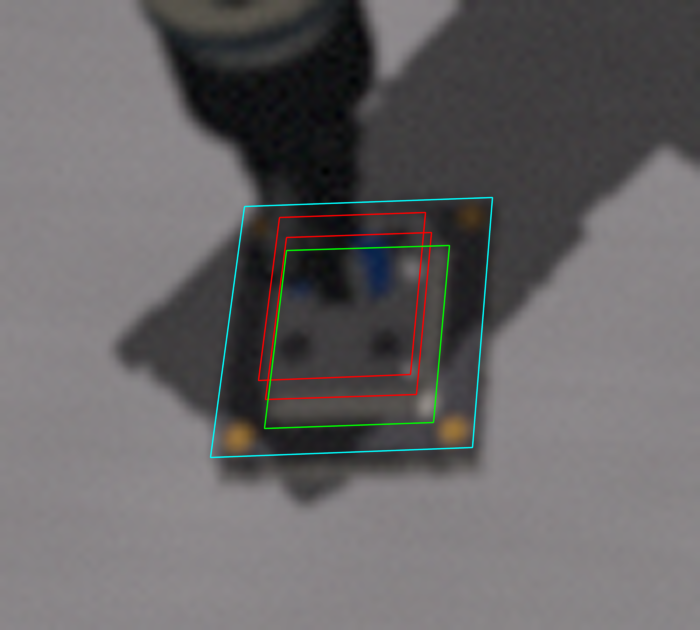

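View pics/scene_l_raw.png

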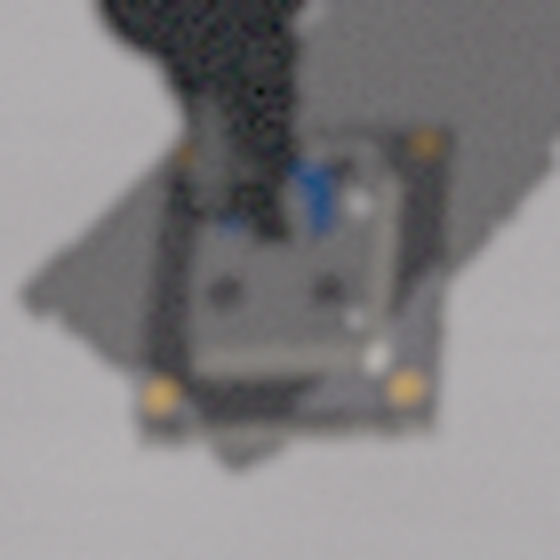

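Call:
apply_moves --series '[[[0, 0, 0.01, 0, 0, 0, 1], [0, 0, 0.01, 0, 0, 0, 1], [0, 0, 0.01, 0, 0, 0, 1], [0, 0, 0.005, 0, 0, 0, 1], [0, 0, 0.005, 0, 0, 0, 1], [0, 0, 0.005, 0, 0, 0, 1], [0, 0, 0.005, 0, 0, 0, 1], [0, 0, 0, 0, 0, 0, 1], [0, 0, 0, 0, 0, 0, 1], [0, 0, 0, 0, 0, 0, 1]]]' --grip_force 70

```text
time_s: 25.47
ee_pos: [0.5074, -0.3263, 0.0594]
eef_rot: [180.0, 0.0, 97.4]
force: [-0.5, 0.9, -2.3]
gripper_width: 0.0141
```

```bash
python3 ov.py m -n
python3 - <<'E'
import cv2,numpy as np
a=cv2.imread('pics/scene_m.png')[190:260,145:215]
a=cv2.resize(a,None,fx=8,fy=8,interpolation=cv2.INTER_CUBIC)
cv2.imwrite('pics/scene_m_raw.png',np.clip(255*(a/255.)**.6,0,255).astype(np.uint8))
E
```

```text
[ 0.5074 -0.3263  0.0594] [180.     0.    97.43] 0.0141 [-0.5  0.9 -2.3] 25.47
scene 118 164
top 352 147
```

View pics/scene_m_raw.png

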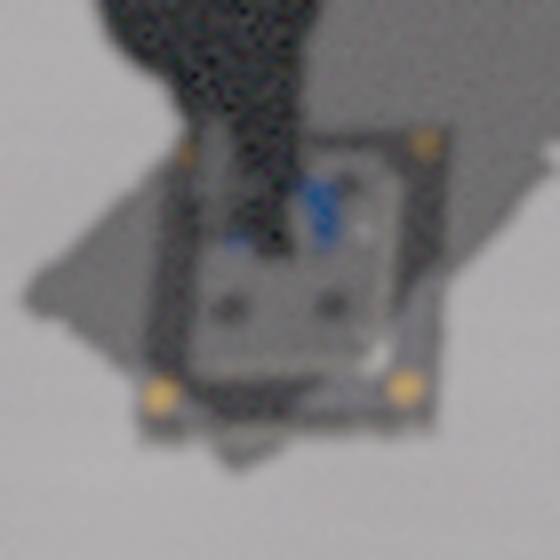

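The plate is inside the rim, with no side force. I'll lower the last 5 mm slowly.

Call:
apply_moves --series '[[[0, 0, 0.005, 0, 0, 0, 1], [0, 0, 0.005, 0, 0, 0, 1], [0, 0, 0.005, 0, 0, 0, 1], [0, 0, 0.003, 0, 0, 0, 1], [0, 0, 0.003, 0, 0, 0, 1], [0, 0, 0.002, 0, 0, 0, 1], [0, 0, 0.002, 0, 0, 0, 1], [0, 0, 0, 0, 0, 0, 1], [0, 0, 0, 0, 0, 0, 1], [0, 0, 0, 0, 0, 0, 1]]]' --grip_force 70

```text
time_s: 26.4
ee_pos: [0.5073, -0.3262, 0.0546]
eef_rot: [-180.0, 0.0, 97.4]
force: [-1.5, 1.5, 3.7]
gripper_width: 0.0143
```

Call:
apply_moves --series '[[[0, 0, 0, 0, 0, 0, 0.75], [0, 0, 0, 0, 0, 0, 0.7], [0, 0, 0, 0, 0, 0, 0.6], [0, 0, 0, 0, 0, 0, 0.5], [0, 0, 0, 0, 0, 0, 0.5], [0, 0, 0, 0, 0, 0, 0.5], [0, 0, -0.03, 0, 0, 0, 0.5], [0, 0, -0.05, 0, 0, 0, 0.5], [0, 0, -0.08, 0, 0, 0, 0.5], [0, 0, -0.1, 0, 0, 0, 0.5]]]'

```text
time_s: 27.23
ee_pos: [0.5068, -0.3259, 0.1068]
eef_rot: [-179.9, -0.1, 97.4]
force: [-0.1, -0.7, -0.2]
gripper_width: 0.0424
```

Call:
apply_moves --series '[[[0, 0, -0.1, 0, 0, 0, 0.5], [0, 0, -0.1, 0, 0, 0, 0.5], [0, 0, -0.1, 0, 0, 0, 0.5], [0, 0, -0.1, 0, 0, 0, 0.5], [-0.1, 0, -0.1, 0, 0, 0, 0.5], [-0.1, 0, -0.1, 0, 0, 0, 0.5], [-0.1, 0, 0, 0, 0, 0, 0.5], [-0.1, 0, 0, 0, 0, 0, 0.5], [-0.1, 0, 0, 0, 0, 0, 0.5], [-0.1, 0, 0, 0, 0, 0, 0.5]]]'

```text
time_s: 28.07
ee_pos: [0.5229, -0.4462, 0.2279]
eef_rot: [179.9, 0.1, 97.4]
force: [0.5, 0.5, -0.2]
gripper_width: 0.0428
```

Call:
apply_moves --series '[[[-0.1, 0, 0, 0, 0, 0, 0.5], [-0.1, 0, 0, 0, 0, 0, 0.5], [-0.1, 0, 0, 0, 0, 0, 0.5], [-0.1, 0, 0, 0, 0, 0, 0.5], [-0.1, 0, 0, 0, 0, 0, 0.5], [0, 0, 0, 0, 0, 0, 0.5], [0, 0, 0, 0, 0, 0, 0.5], [0, 0, 0, 0, 0, 0, 0.5], [0, 0, 0, 0, 0, 0, 0.5], [0, 0, 0, 0, 0, 0, 0.5]]]'

```text
time_s: 28.9
ee_pos: [0.5359, -0.5435, 0.2267]
eef_rot: [-180.0, -0.0, 97.5]
force: [0.4, 0.6, 0.4]
gripper_width: 0.0426
```

```bash
python3 ov.py n -n
python3 - <<'E'
from h import *
pk=np.load("poses.npz")["k"];pm=np.load("poses.npz")["m"]
def box(q,a,b,z,z0=0): return place(q,[(-a,-b,z),(a,-b,z),(a,b,z),(-a,b,z),(-a,-b,z)],z0)
L=[]
for n in("scene","top"):
    im=cv2.imread(f"pics/{n}_n.png");c=proj(n,[.507,-.325,.02])[0].astype(int);crop(n,im,c[0]-30,c[1]-28,c[0]+30,c[1]+28,9,L,f"pics/{n}_n_s.png")
E
```

```text
[ 0.5359 -0.5435  0.2267] [-1.800e+02 -1.000e-02  9.747e+01] 0.0426 [0.4 0.6 0.4] 28.9
scene 18 128
top 440 118
```

View pics/scene_n.png

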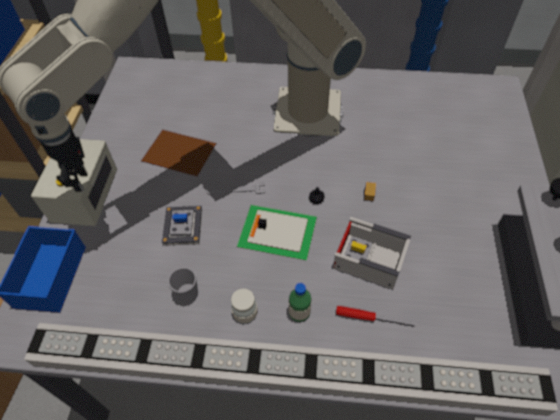

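View pics/scene_n_s.png

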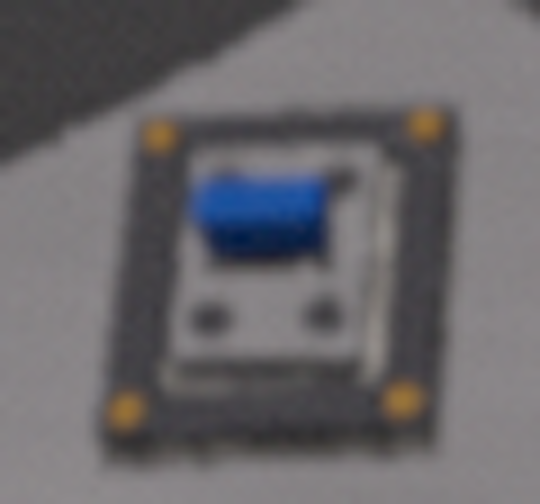

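View pics/top_n.png

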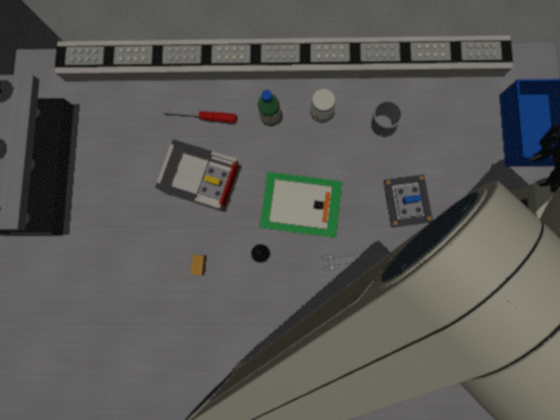

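View pics/top_n_s.png

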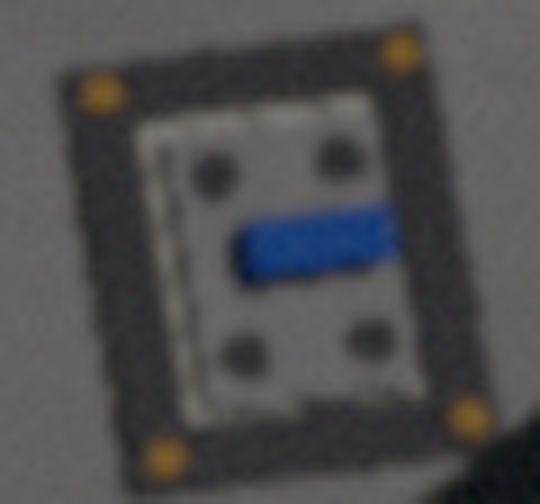

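The plate sits flat inside the rim, with pocket floor showing along its edges in both views. The gripper is clear and reads about 0 N, so I'm handing in.

```bash
python3 -c "
from rig import manip
print(manip.close_job())"
```

```text
the job is handed in; nothing more can be done
None
```

I finished the job and handed it in after about 29 s of the 62 s. No verdict was reported.

**What I did**
- **Lid:** I gripped it by the knob and raised it about 7 mm. I then slid it over the red lip and out of the grooves, and laid it flat on the green mat, knob up.
- **Blue stamp:** It was in the rear half of the case. I lifted it out by its grip and lowered it slowly into the cradle pocket. It touched down at TCP z 0.0546 m (0.0545 expected) with about 6 N.

**Last checks**
- **Lid:** It lies within the mat in both views.
- **Blue stamp:** Its plate is inside the rim, with pocket floor visible along its edges in both views. By eye it is within a few mm of centre and aligned with the cradle.
- **Everything else:** The yellow stamp is still in the front half of the case. The bystanders look unmoved, though the arm hid part of the wrench.
- **Gripper:** It is well clear, and the force reads about zero.

**Disagreement:** The two cameras placed the case about 5 mm apart in y. The gripper fingers, at a known position, showed roughly 2 mm of that was bias in the scene camera. I used values in between, and both grasps came out centred.

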